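# Set out cleaned clock parts to dry

### The arm

A 6-joint arm with a two-finger parallel gripper is mounted at the origin on the work surface. World frame = base frame: x ahead of the robot, y to its left, z up, the work surface at z = 0. Lengths are in m, angles in degrees, forces in N, time in s.
With the tool pointing down it reaches from about 0.3 to 0.75 m from the base axis. Payload 8.5 kg.
Tool frame: the origin (TCP) lies on the centre line of the jaws, within the pads' length; the fingertips stand 17 mm ahead of it and the grasp point (between the pads) lies 2 mm behind it (env.tip_extent is the distance from the TCP to the fingertips, in m); z points along the fingers, y is the direction in which the jaws open and shut (so a half turn about z gives the same grasp; the last joint's range is limited). The gripper opens to 85 mm and grips with 20 to 120 N. Pads are 22 mm wide; open, the fingers measure 114 mm over their backs; the gripper's body (76 mm by 85 mm) begins 54 mm behind the grasp point. The pads swing forward as they close: fully open they stand 13 mm farther back than shut.
Start: joints at [58.654, 21.807, 74.336, -0, 83.858, -12.336], TCP at [0.179, 0.52, 0.248] pointing down, gripper open.
Joint ranges: [-178.18, 178.18], [-50.72, 133.34], [12.68, 142.11], [-81.47, 261.47], [9.98, 163.14], [-165.26, 165.26]. Speed limits (degrees/s): [136.94, 136.94, 180, 180, 180, 180].

### API

Orientations are given as a 3x3 rotation matrix whose columns are the frame's x, y, z axes.
In Python, from rig import telemetry, get_image, camera_params, close_job, env gives the robot as it stands.
- The arm moves only by the tool apply_moves, never from a script. Its argument "motion" is a list of rows, each an object of numbers: "tx", "ty", "tz": the shift along the tool's x, y, z in cm; "turn": the turn about the tool's z in degrees; "jaw": the gripper's target within -1 to 1 (fully open at 1, half-way at 0, shut at -1). In form: [{"tx": .., "ty": .., "tz": .., "turn": .., "jaw": ..}, ...]. A call has 1 to 5 rows; each row is the pose to reach, as a shift and turn from the pose measured when the call began, along the tool's axes at that moment; what a row does not reach only later rows make up. A row lasts 1/12 s, in which the tool goes at most 41.7 mm and 7.16 degrees, less where a joint would pass 70% of its speed; a pose out of reach is approached as far as the arm can. A call with a gripper value outside its range is refused whole. The fingers move at their own pace and stop on an object; "squeeze" is the grip in N (left out, the last holds). Time passes only in rows, so rows that repeat a pose let the fingers close. It gives the time, the measured TCP pose, the force and the opening at its end, in the units of the state.
- telemetry.observe(): the state, without advancing time (a new reading comes with each control period).
- get_image(name): name is "scene" or "top"; returns (picture, depth): 400x640x3 uint8, red, green, blue; 400x640 float32, m along the optical axis (not along the pixel's ray), 0 where there is no reading.
- camera_params(name): a dict with "fx", "fy", "cx", "cy" (pixels), "rvec" (rotation vector, rad) and "tvec" (3), from world to camera coordinates, as OpenCV has them. Camera axes: x right, y down, z forward; pixel columns grow to the right and rows downward; lengths in m; the calibration is good to about 2 mm. A picture is of the moment at which its call begins. camera_params takes no time and is no camera call.
- close_job(): hands the job in, once; it reports no verdict.
The state is a dict: "time_s": time; "q": joint angles; "qvel": joint speeds; "joint_efforts": joint torques, N m; "position": TCP position; "tool_rot": TCP orientation; "ft_force": force on the tool from outside, world axes, zero at the start; "wrist_torque": the same for the moment, N m; "grip_width": finger opening in m.
Only numpy, scipy, OpenCV 4.12 (cv2) and the standard library are available. Lean on these libraries where they do the work, as an engineer would, in place of code of your own. Each camera call takes 0.05 s, during which the arm holds its last target. There are 200 camera calls.

### The job

Set the cleaned clock parts out to dry: first stand the empty wire tray in the middle of the dark mesh on top of the blue drier, lengthwise along it, and let go of it; then stand the toothed wheel upright in the middle of the tray compartment nearer the steel cleaner and the spring barrel likewise in the other compartment. The bell goes, stud up, on the middle of the cork pad between the drier and the cleaner, at any time. Leave the black loupe where it stands.

Things in the scene. Friction and masses are not known exactly. Their poses are not given: they have to be found in the camera images.
- tray_grip (a point): Steel wire tray, loose, 250 g, 148 (x) by 76 mm (y), rim 16 mm high, floor 3 mm. A 15 mm high wall at x = 0 parts it into two 68 by 70 mm compartments, centres at x = +36 and -36 mm. Above the wall a handle bar 10 mm thick, 76 mm long, along y on two end posts: grasp it closing along x. Origin: middle of the bar, 50 mm above the underside; z up. Same either way round.
- barrel_mid (a point): Spring barrel, loose, 150 g: closed brass drum 38 mm across up to 16 mm height, toothed foot 45 mm across and 4 mm high, and a plain steel arbor 12 mm thick rising from the drum's middle to 50 mm total height: grasp it by the top of the arbor. Upright; origin half-way up, 25 mm above its underside; z up, yaw does not matter.
- wheel_mid (a point): Toothed wheel, loose, 80 g: thin flat spoked brass wheel 48 mm across and 4 mm thick, lying flat, with an upright steel shaft at its middle to 50 mm total height; the shaft is 8 mm thick at the bottom and from 24 to 50 mm height is a 12 to 14 mm thick fluted pinion: grasp it there. Upright; origin half-way up, 25 mm above its underside; z up, yaw does not matter.
- bell_mid (a point): Clock bell, loose, 140 g: smooth brass dome 60 mm across and 25 mm high, with a steel stud 12 mm thick from its middle to 60 mm total height: grasp it by the top of the stud. Upright; origin half-way up, 30 mm above its underside; z up, yaw does not matter.
- drier_top (a point): Drier, fixed: blue box 140 mm deep (x) by 190 mm long (y) by 60 mm high with a dark flat mesh top. Origin: middle of the mesh, at the top surface; y along its length (within about 0.2 rad of the world's y), z up. It stands on the left or the right, the cleaner on the other side.
- cleaner_top (a point): Ultrasonic cleaner, fixed: brushed steel box with a flat lid, 158 by 178 mm and 110 mm high. Origin: middle of the top.
- pad_mid_top (a point): Round cork pad between drier and cleaner, fixed, 84 mm across, 4 mm thick. Origin: middle of its top surface. The bell's place.
- pad_side_top (a point): The same kind of cork pad, fixed, far out at one side of the table, not between the machines: not to be used. Origin: middle of its top surface.
- loupe_mid (a point): Watchmaker's loupe, loose bystander among the parts: black plastic cone, 38 mm across at the top, 34 mm high. Origin half-way up. Leave it standing where it is.
Not all that is in view belongs to the job. Leave any red look-alike of the part that bears bell_mid alone.

How it is judged:
By the outcome, as a careful person would: the job done as asked, in the order asked, and still so for the second after the job is handed in, with the robot touching nothing.
It also fails if it takes over 109 s, if anything falls off the work surface, if the arm or the gripper's body presses on something with over 40 N, if the wrist force passes 120 N, or if a joint passes its speed limit or range.

## Working session

There is one attempt and no reset: what is moved stays moved. The work goes in short steps, Python scripts to look and compute and a tool call to move; the robot and the scene stay as the last step left them, time stands still between calls to the robot, and variables do not carry over. Pictures are saved under pics/ and viewed, about 12 in all and at most 16, crops included, and the job is handed in when it is done.

Besides the shell and the picture viewer there is one more tool, called after "Emit:" in YAML: its name, and indented under it one key for each argument. apply_moves: Moves the arm, as the interface text tells. Its arguments: {"type":"object","properties":{"motion":{"type":"array"},"squeeze":{"type":"number"}},"required":["motion"]}

```bash
mkdir -p pics; ls
cat > h.py <<'E'
import numpy as np, cv2
from rig import telemetry, get_image, camera_params, close_job, env
def grab(n,tag):
    im,d=get_image(n); cv2.imwrite(f'pics/{tag}.png',im[:,:,::-1]); np.save(f'pics/{tag}.npy',d); return im,d
def world(n,d,u,v,z=None):
    c=camera_params(n);R=cv2.Rodrigues(np.array(c['rvec'],float))[0];t=np.array(c['tvec'],float).ravel()
    r=np.array([(u-c['cx'])/c['fx'],(v-c['cy'])/c['fy'],1.])
    if z is None: return R.T@(r*d-t)
    o=-R.T@t; k=R.T@r; return o+k*(z-o[2])/k[2]
def cloud(n,d):
    c=camera_params(n);R=cv2.Rodrigues(np.array(c['rvec'],float))[0];t=np.array(c['tvec'],float).ravel()
    v,u=np.mgrid[:400,:640]; P=np.stack([(u-c['cx'])/c['fx']*d,(v-c['cy'])/c['fy']*d,d],-1)
    W=(P-t)@R; W[d<=0]=np.nan; return W
E
python3 - <<'E'
from h import *
for n in('scene','top'):
    im,d=grab(n,n+'0'); c=camera_params(n);print(n,c)
    print(np.round(world(n,1,320,200,0),3))
print(telemetry.observe())
E
```

```text
pics
scene {'fx': 474.8686762118012, 'fy': 474.8686762118012, 'cx': 317.2299529635015, 'cy': 203.09255362563468, 'rvec': array([ 2.28643498,  1.14686981, -0.37351283]), 'tvec': array([-0.30607393, -0.26707607,  1.69812025])}
[0.443 0.063 0.   ]
top {'fx': 510.37712918855976, 'fy': 510.37712918855976, 'cx': 324.59225218763027, 'cy': 201.8974584727304, 'rvec': array([ 2.17241012, -2.16816148,  0.0863345 ]), 'tvec': array([0.0167097 , 0.49975021, 1.53823282])}
[0.508 0.032 0.   ]
{'time_s': 0.1, 'q': array([ 5.86534106e+01,  2.18375795e+01,  7.43777187e+01,  1.63522164e-04,
        8.38600696e+01, -1.23324044e+01]), 'qvel': array([ 0.13172521, -0.14889358, -0.19557623,  0.11729366, -0.08676131,
        0.0345345 ]), 'joint_efforts': array([ 5.07102348e-03, -4.49219656e+01, -2.31659943e+01, -1.04607898e-04,
        3.59672988e-03, -2.61071847e-05]), 'position': array([0.1790357 , 0.51979333, 0.24778515]), 'tool_rot': array([[-9.45437747e-01,  3.25802080e-01, -6.86721009e-04],
       [ 3.25802681e-01,  9.45437124e-01, -1.12193676e-03],
       [ 2.83722207e-04, -1.28445690e-03, -9.99999135e-01]]), 'ft_force': array([-0.58570666, -0.34269043, -1.09435999]), 'wrist_torque': array([ 0.01462803, -0.04801285, -0.00813612]), 'grip_width': 0.08541977625188667}
```

View pics/top0.png

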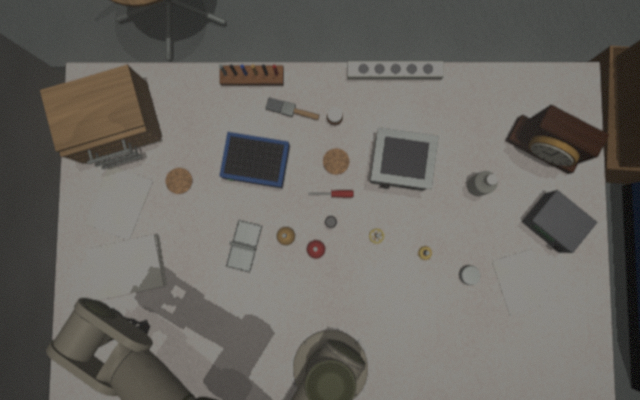

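View pics/scene0.png

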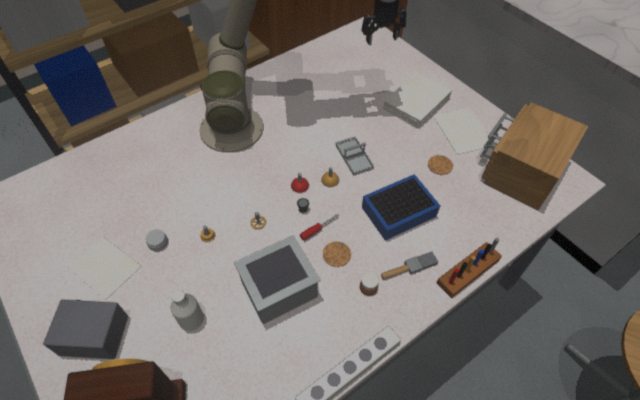

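The top view (up = +x, left = +y) shows:
- drier (255,160), mid pad (336,161), cleaner (404,158), side pad (179,180)
- tray (244,246)
- bell candidates: brass (286,236) and a red look-alike (316,249). I choose the brass one.
- loupe (331,222); there is also a white cylinder at (470,275), which is not ours
- small brass parts (376,236), probably the wheel because of its spokes, and (425,253), probably the barrel

A close crop will check these choices.

Run:
```python
from h import *
a=cv2.imread('pics/scene0.png')[130:255,190:380]; b=cv2.imread('pics/top0.png')[120:285,210:450]
a=cv2.resize(a,None,fx=3.2,fy=3.2,interpolation=2); cv2.imwrite('pics/c_s.png',a)
b=cv2.resize(b,None,fx=3.3,fy=3.3,interpolation=2); cv2.imwrite('pics/c_t.png',b)
W=cloud('top',np.load('pics/top0.npy'))
def blob(name,u,v,r,z0,z1):
    w=W[v-r:v+r+1,u-r:u+r+1].reshape(-1,3); k=w[(w[:,2]>z0)&(w[:,2]<z1)]
    if len(k)<1: print(name,'none',np.nanmax(w[:,2]));return
    rr=cv2.minAreaRect((k[:,:2]*1000).astype(np.float32)); print(name,len(k),'mean',k.mean(0).round(4),'rect c',np.round(rr[0],1),np.round(rr[1],1),round(rr[2],1))
blob('tray',244,246,32,.006,.2);blob('traybar',244,246,32,.035,.08)
blob('bell',286,236,14,.006,.1);blob('bellstud',286,236,14,.04,.1)
blob('red',316,249,13,.006,.1)
blob('wheel?',376,236,14,.006,.1);blob('wheel top',376,236,14,.035,.1)
blob('bar?',425,253,14,.006,.1);blob('bar top',425,253,14,.035,.1)
blob('drier',255,160,45,.05,.08);blob('cleaner',404,158,50,.1,.13)
blob('loupe',331,222,13,.015,.1)
S=cloud('scene',np.load('pics/scene0.npy'));W=S
print('scene')
blob('traybar',354,152,22,.035,.08);blob('bell',330,178,14,.04,.1);blob('whl',258,220,14,.035,.1);blob('brl',207,233,14,.035,.1);blob('drier',400,206,50,.05,.08)
print('padmid',world('top',1,336,161,.004),world('scene',1,337,254,.004))
```

```text
tray 565 mean [0.3676 0.2652 0.0172] rect c [366.2 264.7] [195.9 197.5] 1.2
traybar 88 mean [0.3672 0.2658 0.0538] rect c [367.3 266.1] [75.9  9.6] 76.3
bell 295 mean [0.3975 0.1372 0.0194] rect c [395.9 135.9] [85.9 86.2] 0.1
bellstud 15 mean [0.3987 0.138  0.0575] rect c [398.9 138.5] [10.5  8.9] 88.5
red 290 mean [0.3582 0.0454 0.0197] rect c [359.4  42.7] [78.4 73.3] 6.8
wheel? 82 mean [ 0.3963 -0.1404  0.0161] rect c [ 396.2 -140.1] [85.9 85.7] 89.7
wheel top 16 mean [ 0.3987 -0.1402  0.05  ] rect c [ 398.5 -140.6] [10.3 11. ] 45.6
bar? 178 mean [ 0.3472 -0.2884  0.0171] rect c [ 344.6 -289.5] [85.4 84.9] 89.5
bar top 17 mean [ 0.347  -0.2875  0.0471] rect c [ 346.7 -288.6] [ 8.9 10.9] 0.5
drier 2904 mean [0.6276 0.2311 0.0598] rect c [628.7 232. ] [191.5 141.1] 80.6
cleaner 3287 mean [ 0.6219 -0.214   0.1106] rect c [ 623.  -214.4] [178.6 159.8] 81.6
loupe 121 mean [ 4.40e-01 -3.00e-04  3.47e-02] rect c [ 4.407e+02 -4.000e-01] [36.7 33.4] 0.1
scene
traybar 80 mean [0.37   0.2543 0.0499] rect c [373.4 219.5] [ 37.8 165.9] 7.9
bell 24 mean [0.3998 0.1364 0.0531] rect c [397.7 138.4] [ 9.9 15.9] 51.8
whl 25 mean [ 0.4001 -0.1426  0.0451] rect c [ 399.4 -142.2] [11.7 16.8] 25.9
brl 21 mean [ 0.3499 -0.29    0.047 ] rect c [ 348.8 -289.3] [ 9.7 13.3] 87.4
drier 2469 mean [0.6305 0.2272 0.0585] rect c [627.5 231.8] [197.7 143.9] 80.7
padmid [ 0.62943081 -0.01735853  0.004     ] [ 0.63204667 -0.01696046  0.004     ]
```

View pics/c_t.png

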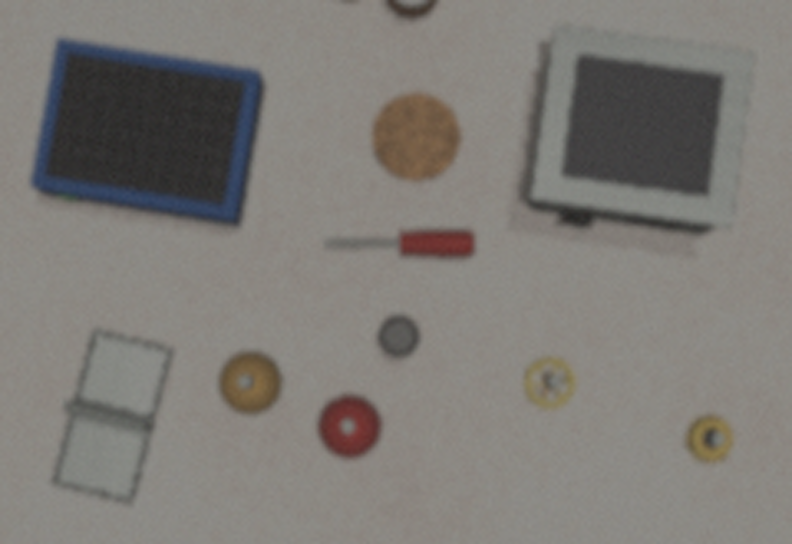

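View pics/c_s.png

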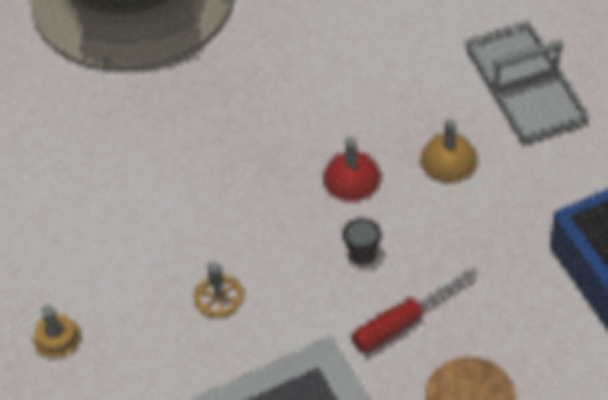

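The crops confirm it: the wheel is the spoked part at top (376,236), the barrel is the drum at (425,253), and the bell is the brass dome at (286,236). The red dome, the loupe and the screwdriver stay where they are. I start with the tray.

```bash
cat > go.py <<'E'
import sys; from h import *
# go.py x y z yaw_of_tool_y(deg)
x,y,z,a=map(float,sys.argv[1:5]); s=telemetry.observe(); R=s['tool_rot']
d=R.T@(np.array([x,y,z])-s['position'])*100
yaw=np.degrees(np.arctan2(R[1,1],R[0,1])); print('tx,ty,tz',d.round(2),'turn',round((yaw-a+180)%360-180,1),'z',s['position'][2].round(4),'f',s['ft_force'].round(1),'w',round(s['grip_width'],4),'q',s['q'].round(0),'t',s['time_s'])
E
python3 go.py .3672 .2662 .12 -13.7
```

```text
tx,ty,tz [-26.06 -17.83  12.79] turn 84.7 z 0.2478 f [-0.6 -0.3 -1.1] w 0.0854 q [ 59.  22.  74.   0.  84. -12.] t 0.1
```

Emit:
apply_moves:
  motion:
    - {"tx": -26.1, "ty": -17.9, "tz": 8, "turn": 84.7, "jaw": 0.2}
    - {"tx": -26.1, "ty": -17.9, "tz": 8, "turn": 84.7, "jaw": 0.2}
    - {"tx": -26.1, "ty": -17.9, "tz": 8, "turn": 84.7, "jaw": 0.2}
    - {"tx": -26.1, "ty": -17.9, "tz": 8, "turn": 84.7, "jaw": 0.2}
    - {"tx": -26.1, "ty": -17.9, "tz": 8, "turn": 84.7, "jaw": 0.2}
  squeeze: 60

```text
time_s: 0.52
position: [0.2997, 0.356, 0.1965]
tool_rot: [[-0.572, 0.821, -0.0], [0.821, 0.572, -0.001], [-0.0, -0.001, -1.0]]
ft_force: [0.4, 0.9, 0.5]
grip_width: 0.0513
```

```bash
python3 go.py .3672 .2662 .12 -13.7
```

```text
tx,ty,tz [-11.22   0.41   7.65] turn 48.6 z 0.1965 f [0.4 0.9 0.5] w 0.0513 q [35. 16. 92. -0. 72.  0.] t 0.5167
```

Emit:
apply_moves:
  motion:
    - {"tx": -11.2, "ty": 0.4, "tz": 5.0, "turn": 48.6, "jaw": 0.2}
    - {"tx": -11.2, "ty": 0.4, "tz": 5.0, "turn": 48.6, "jaw": 0.2}
    - {"tx": -11.2, "ty": 0.4, "tz": 5.0, "turn": 48.6, "jaw": 0.2}
    - {"tx": -11.2, "ty": 0.4, "tz": 5.0, "turn": 48.6, "jaw": 0.2}
    - {"tx": -11.2, "ty": 0.4, "tz": 5.0, "turn": 48.6, "jaw": 0.2}

```text
time_s: 0.93
position: [0.3677, 0.2645, 0.1455]
tool_rot: [[0.021, 1.0, -0.003], [1.0, -0.021, -0.002], [-0.002, -0.003, -1.0]]
ft_force: [-0.6, 1.3, -0.8]
grip_width: 0.0514
```

```bash
python3 go.py .3672 .2662 .12 -13.7
```

```text
tx,ty,tz [ 0.18 -0.05  2.54] turn 12.5 z 0.1455 f [-0.6  1.3 -0.8] w 0.0514 q [21. 19. 98. -0. 63. 22.] t 0.9333
```

Emit:
apply_moves:
  motion:
    - {"tx": 0.2, "ty": 0, "tz": 1.5, "turn": 12.5, "jaw": 0.2}
    - {"tx": 0.2, "ty": 0, "tz": 3, "turn": 12.5, "jaw": 0.2}
    - {"tx": 0.2, "ty": 0, "tz": 5.5, "turn": 12.5, "jaw": 0.2}
    - {"tx": 0.2, "ty": 0, "tz": 5.7, "turn": 12.5, "jaw": 0.2}
    - {"tx": 0.2, "ty": 0, "tz": 5.7, "turn": 12.5, "jaw": 0.2}

```text
time_s: 1.35
position: [0.3671, 0.2661, 0.0878]
tool_rot: [[0.237, 0.972, -0.006], [0.972, -0.237, -0.003], [-0.004, -0.005, -1.0]]
ft_force: [0.2, -0.6, -0.1]
grip_width: 0.0509
```

```bash
python3 go.py .3672 .2662 .048 -13.7
```

```text
tx,ty,tz [0.03 0.03 3.98] turn 0.0 z 0.0878 f [ 0.2 -0.6 -0.1] w 0.0509 q [ 21.  24. 103.  -0.  54.  35.] t 1.35
```

Emit:
apply_moves:
  motion:
    - {"tx": 0, "ty": 0, "tz": 2, "turn": 0, "jaw": 0.2}
    - {"tx": 0, "ty": 0, "tz": 4.0, "turn": 0, "jaw": 0.2}
    - {"tx": 0, "ty": 0, "tz": 4.0, "turn": 0, "jaw": 0.2}
    - {"tx": 0, "ty": 0, "tz": 4.0, "turn": 0, "jaw": -1}
    - {"tx": 0, "ty": 0, "tz": 4.0, "turn": 0, "jaw": -1}

```text
time_s: 1.77
position: [0.3675, 0.2663, 0.0492]
tool_rot: [[0.236, 0.972, -0.004], [0.972, -0.236, -0.002], [-0.003, -0.003, -1.0]]
ft_force: [0.1, -0.8, 0.4]
grip_width: 0.0275
```

Emit:
apply_moves:
  motion:
    - {"tx": 0, "ty": 0, "tz": 0, "turn": 0, "jaw": -1}
    - {"tx": 0, "ty": 0, "tz": 0, "turn": 0, "jaw": -1}
    - {"tx": 0, "ty": 0, "tz": 0, "turn": 0, "jaw": -1}
    - {"tx": 0, "ty": 0, "tz": 0, "turn": 0, "jaw": -1}
    - {"tx": 0, "ty": 0, "tz": 0, "turn": 0, "jaw": -1}

```text
time_s: 2.18
position: [0.3681, 0.2666, 0.0507]
tool_rot: [[0.236, 0.972, -0.001], [0.972, -0.236, -0.001], [-0.001, -0.001, -1.0]]
ft_force: [-0.9, -0.4, 9.8]
grip_width: 0.0079
```

```bash
python3 go.py .3672 .2662 .048 -13.7
```

```text
tx,ty,tz [-0.06 -0.08  0.27] turn 0.0 z 0.0507 f [-0.9 -0.4  9.8] w 0.0079 q [ 21.  28. 105.  -0.  47.  35.] t 2.1833
```

Emit:
apply_moves:
  motion:
    - {"tx": 0, "ty": 0, "tz": -0.5, "turn": 0, "jaw": -1}
    - {"tx": 0, "ty": 0, "tz": -2, "turn": 0, "jaw": -1}
    - {"tx": 0, "ty": 0, "tz": -4, "turn": 0, "jaw": -1}
    - {"tx": 0, "ty": 0, "tz": -4, "turn": 0, "jaw": -1}
    - {"tx": 0, "ty": 0, "tz": -4, "turn": 0, "jaw": -1}

```text
time_s: 2.6
position: [0.3685, 0.2668, 0.0915]
tool_rot: [[0.236, 0.972, 0.001], [0.972, -0.236, -0.0], [0.0, 0.001, -1.0]]
ft_force: [-0.1, -0.4, -3.4]
grip_width: 0.0075
```

```bash
python3 go.py .628 .232 .16 -99.4
python3 - <<'E'
from h import *
im,d=grab('scene','s1'); cv2.imwrite('pics/s1c.png',cv2.resize(im[100:240,280:480,::-1],None,fx=3.5,fy=3.5,interpolation=2))
E
```

```text
tx,ty,tz [ 2.74 26.05 -6.82] turn 85.7 z 0.0915 f [-0.1 -0.4 -3.4] w 0.0075 q [ 21.  24. 102.  -0.  54.  35.] t 2.6
```

View pics/s1c.png

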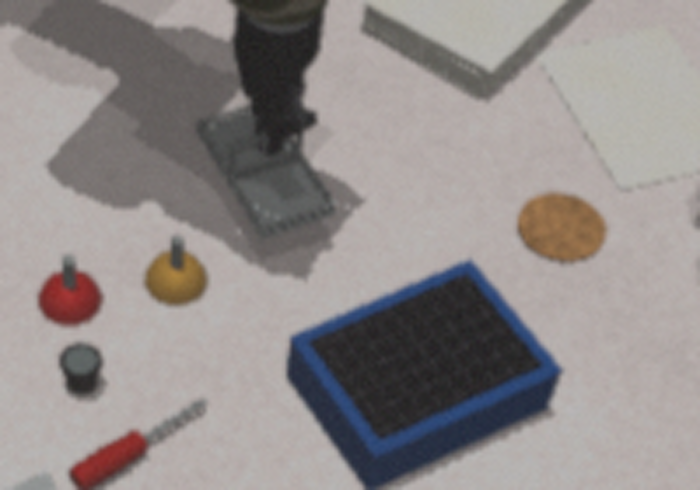

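Emit:
apply_moves:
  motion:
    - {"tx": 0, "ty": 0, "tz": -3, "turn": 0, "jaw": -1}
    - {"tx": 0, "ty": 1, "tz": -6, "turn": 6, "jaw": -1}
    - {"tx": 0.3, "ty": 3, "tz": -6.8, "turn": 12, "jaw": -1}
    - {"tx": 0.5, "ty": 6, "tz": -6.8, "turn": 18, "jaw": -1}
    - {"tx": 1, "ty": 9, "tz": -6.8, "turn": 25, "jaw": -1}

```text
time_s: 3.07
position: [0.4584, 0.2548, 0.1586]
tool_rot: [[0.628, 0.778, -0.001], [0.778, -0.628, -0.001], [-0.002, -0.0, -1.0]]
ft_force: [0.2, -0.2, -2.3]
grip_width: 0.0079
```

```bash
python3 go.py .628 .232 .16 -99.4
```

```text
tx,ty,tz [ 8.88 14.63 -0.16] turn 60.5 z 0.1586 f [ 0.2 -0.2 -2.3] w 0.0079 q [16. 24. 87. -0. 69. 55.] t 3.0667
```

Emit:
apply_moves:
  motion:
    - {"tx": 1.7, "ty": 2.7, "tz": -0.2, "turn": 7, "jaw": -1}
    - {"tx": 3.4, "ty": 5.4, "tz": -0.2, "turn": 14, "jaw": -1}
    - {"tx": 5.1, "ty": 8.1, "tz": -0.2, "turn": 21, "jaw": -1}
    - {"tx": 6.7, "ty": 11, "tz": -0.2, "turn": 28, "jaw": -1}
    - {"tx": 7.7, "ty": 13, "tz": -0.2, "turn": 35, "jaw": -1}

```text
time_s: 3.48
position: [0.61, 0.2322, 0.1584]
tool_rot: [[0.963, 0.27, -0.003], [0.27, -0.963, -0.002], [-0.003, 0.001, -1.0]]
ft_force: [0.1, -0.2, -2.0]
grip_width: 0.0076
```

```bash
python3 go.py .628 .232 .16 -99.4
```

```text
tx,ty,tz [ 1.73  0.5  -0.16] turn 25.1 z 0.1584 f [ 0.1 -0.2 -2. ] w 0.0076 q [10. 36. 64. -0. 80. 85.] t 3.4833
```

Emit:
apply_moves:
  motion:
    - {"tx": 1, "ty": 0.3, "tz": -0.2, "turn": 7, "jaw": -1}
    - {"tx": 1.7, "ty": 0.5, "tz": -0.2, "turn": 14, "jaw": -1}
    - {"tx": 1.7, "ty": 0.5, "tz": -0.2, "turn": 21, "jaw": -1}
    - {"tx": 1.7, "ty": 0.5, "tz": 0.5, "turn": 25.1, "jaw": -1}
    - {"tx": 1.7, "ty": 0.5, "tz": 1.5, "turn": 25.1, "jaw": -1}

```text
time_s: 3.9
position: [0.6277, 0.2318, 0.1421]
tool_rot: [[0.986, -0.166, -0.004], [-0.166, -0.986, -0.002], [-0.003, 0.002, -1.0]]
ft_force: [0.7, -0.5, -3.2]
grip_width: 0.0079
```

```bash
python3 go.py .628 .232 .112 -99.4
```

```text
tx,ty,tz [ 0.03 -0.03  3.01] turn -0.2 z 0.1421 f [ 0.7 -0.5 -3.2] w 0.0079 q [ 10.  39.  62.  -0.  79. 110.] t 3.9
```

Emit:
apply_moves:
  motion:
    - {"tx": 0, "ty": 0, "tz": 1, "turn": 0, "jaw": -1}
    - {"tx": 0, "ty": 0, "tz": 2, "turn": 0, "jaw": -1}
    - {"tx": 0, "ty": 0, "tz": 2.7, "turn": 0, "jaw": -1}
    - {"tx": 0, "ty": 0, "tz": 2.9, "turn": 0, "jaw": -1}
    - {"tx": 0, "ty": 0, "tz": 3.1, "turn": 0, "jaw": -1}

```text
time_s: 4.32
position: [0.6273, 0.2318, 0.1108]
tool_rot: [[0.986, -0.165, -0.005], [-0.165, -0.986, -0.002], [-0.004, 0.003, -1.0]]
ft_force: [-5.7, -1.8, 8.7]
grip_width: 0.008
```

```bash
python3 go.py .628 .232 .112 -99.4
```

```text
tx,ty,tz [ 0.06 -0.03 -0.12] turn -0.1 z 0.1108 f [-5.7 -1.8  8.7] w 0.008 q [ 10.  40.  65.  -0.  76. 110.] t 4.3167
```

Emit:
apply_moves:
  motion:
    - {"tx": 0, "ty": 0, "tz": 0, "turn": 0, "jaw": 0}
    - {"tx": 0, "ty": 0, "tz": 0, "turn": 0, "jaw": 0}
    - {"tx": 0, "ty": 0, "tz": 0, "turn": 0, "jaw": 0}
    - {"tx": 0, "ty": 0, "tz": 0, "turn": 0, "jaw": 0}
    - {"tx": 0, "ty": 0, "tz": 0, "turn": 0, "jaw": 0}

```text
time_s: 4.73
position: [0.6275, 0.2318, 0.1112]
tool_rot: [[0.986, -0.165, -0.004], [-0.165, -0.986, -0.002], [-0.004, 0.003, -1.0]]
ft_force: [-0.4, 0.3, -0.8]
grip_width: 0.0429
```

Emit:
apply_moves:
  motion:
    - {"tx": 0, "ty": 0, "tz": -2, "turn": 0, "jaw": 0}
    - {"tx": 0, "ty": 0, "tz": -5, "turn": 0, "jaw": 0}
    - {"tx": 0, "ty": 0, "tz": -7, "turn": 0, "jaw": 0}
    - {"tx": -5, "ty": 3, "tz": -7, "turn": 0, "jaw": 0}
    - {"tx": -9, "ty": 6, "tz": -7, "turn": -2, "jaw": 0}

```text
time_s: 5.15
position: [0.5521, 0.1988, 0.1827]
tool_rot: [[0.992, -0.13, 0.001], [-0.13, -0.992, -0.001], [0.001, 0.001, -1.0]]
ft_force: [0.7, -1.0, 0.1]
grip_width: 0.0427
```

```bash
python3 go.py .3995 -.141 .12 -9.4
```

```text
tx,ty,tz [-10.72  35.67   6.3 ] turn -88.1 z 0.1827 f [ 0.7 -1.   0.1] w 0.0427 q [  8.  28.  74.  -0.  77. 106.] t 5.15
```

Emit:
apply_moves:
  motion:
    - {"tx": -10.7, "ty": 35.6, "tz": 2, "turn": -88, "jaw": 0}
    - {"tx": -10.7, "ty": 35.6, "tz": 2, "turn": -88, "jaw": 0}
    - {"tx": -10.7, "ty": 35.6, "tz": 2, "turn": -88, "jaw": 0}
    - {"tx": -10.7, "ty": 35.6, "tz": 2, "turn": -88, "jaw": 0}
    - {"tx": -10.7, "ty": 35.6, "tz": 2, "turn": -88, "jaw": 0}

```text
time_s: 5.57
position: [0.4729, 0.0222, 0.1724]
tool_rot: [[0.901, 0.434, -0.001], [0.434, -0.901, -0.003], [-0.002, 0.002, -1.0]]
ft_force: [0.7, 0.6, -0.0]
grip_width: 0.0427
```

```bash
python3 go.py .3995 -.141 .12 -9.4
```

```text
tx,ty,tz [-13.69  11.51   5.29] turn -54.9 z 0.1724 f [ 0.7  0.6 -0. ] w 0.0427 q [-12.  19.  93.  -0.  68.  53.] t 5.5667
```

Emit:
apply_moves:
  motion:
    - {"tx": -13.7, "ty": 11.5, "tz": 5, "turn": -55, "jaw": 0}
    - {"tx": -13.7, "ty": 11.5, "tz": 5, "turn": -55, "jaw": 0}
    - {"tx": -13.7, "ty": 11.5, "tz": 5, "turn": -55, "jaw": 0}
    - {"tx": -13.7, "ty": 11.5, "tz": 5, "turn": -55, "jaw": 0}
    - {"tx": -13.7, "ty": 11.5, "tz": 5, "turn": -55, "jaw": 0}

```text
time_s: 5.98
position: [0.4037, -0.1322, 0.126]
tool_rot: [[0.563, 0.827, -0.0], [0.827, -0.563, -0.004], [-0.003, 0.002, -1.0]]
ft_force: [0.6, -0.3, -0.4]
grip_width: 0.0428
```

```bash
python3 go.py .3995 -.141 .12 -9.4
python3 - <<'E'
from h import *
im,d=grab('top','t2'); cv2.imwrite('pics/t2c.png',cv2.resize(im[110:270,200:400,::-1],None,fx=3.5,fy=3.5,interpolation=2))
W=cloud('top',d).reshape(-1,3)
def m(n,x,y,r,z0,z1):
    k=W[(np.hypot(W[:,0]-x,W[:,1]-y)<r)&(W[:,2]>z0)&(W[:,2]<z1)]
    rr=cv2.minAreaRect((k[:,:2]*1000).astype(np.float32));print(n,len(k),k.mean(0).round(4),rr)
m('bar',.628,.232,.06,.1,.13); m('rim',.628,.232,.1,.069,.09); m('drier',.628,.232,.13,.05,.13)
E
```

```text
tx,ty,tz [-0.96  0.14  0.61] turn -24.8 z 0.126 f [ 0.6 -0.3 -0.4] w 0.0428 q [-34.  18. 104.  -0.  58.   0.] t 5.9833
bar 90 [0.6266 0.2314 0.1138] ((626.930419921875, 231.71701049804688), (10.501739501953125, 74.04405975341797), 80.99500274658203)
rim 229 [0.6269 0.2303 0.0747] ((631.7357788085938, 226.758544921875), (166.74606323242188, 109.04888153076172), 79.83992004394531)
drier 2912 [0.6268 0.2306 0.0637] ((628.4150390625, 232.09642028808594), (192.15786743164062, 141.1333770751953), 80.91876983642578)
```

View pics/t2c.png

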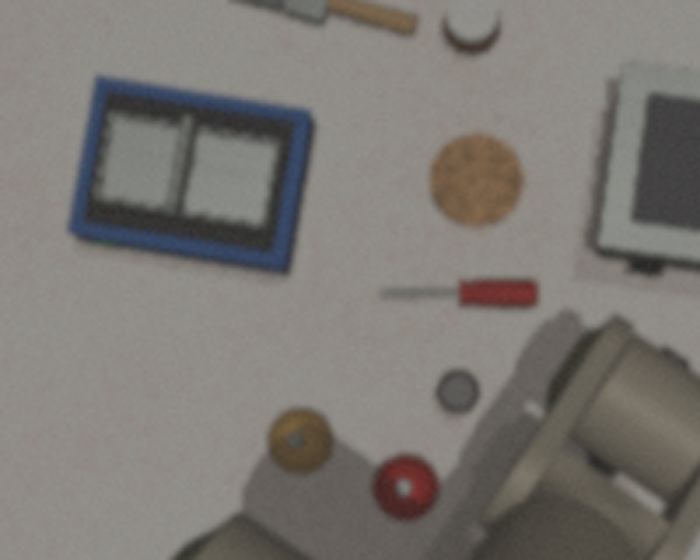

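The picture shows the tray level and centred on the mesh. In the crop the tray spans about (100–280, 110–225) and the drier edge is even all round. Next is the wheel.

Emit:
apply_moves:
  motion:
    - {"tx": -1, "ty": 0.1, "tz": 1, "turn": -7, "jaw": 0}
    - {"tx": -1, "ty": 0.1, "tz": 1.5, "turn": -14, "jaw": 0}
    - {"tx": -1, "ty": 0.1, "tz": 2, "turn": -21, "jaw": 0}
    - {"tx": -1, "ty": 0.1, "tz": 2.5, "turn": -25, "jaw": 0}
    - {"tx": -1, "ty": 0.1, "tz": 3, "turn": -25, "jaw": 0}

```text
time_s: 6.45
position: [0.3974, -0.1453, 0.0947]
tool_rot: [[0.15, 0.989, -0.002], [0.989, -0.15, -0.004], [-0.005, -0.001, -1.0]]
ft_force: [0.4, -0.1, -0.3]
grip_width: 0.0432
```

```bash
python3 go.py .399 -.141 .041 -9.4
```

```text
tx,ty,tz [0.47 0.11 5.36] turn 0.8 z 0.0947 f [ 0.4 -0.1 -0.3] w 0.0432 q [-36.  21. 107.  -0.  52. -27.] t 6.45
```

Emit:
apply_moves:
  motion:
    - {"tx": 0.5, "ty": 0.1, "tz": 0.5, "turn": 0.8, "jaw": 0}
    - {"tx": 0.5, "ty": 0.1, "tz": 2, "turn": 0.8, "jaw": 0}
    - {"tx": 0.5, "ty": 0.1, "tz": 3, "turn": 0.8, "jaw": 0}
    - {"tx": 0.5, "ty": 0.1, "tz": 3, "turn": 0.8, "jaw": 0}
    - {"tx": 0.5, "ty": 0.1, "tz": 3, "turn": 0.8, "jaw": 0}

```text
time_s: 6.87
position: [0.3991, -0.1403, 0.0645]
tool_rot: [[0.165, 0.986, -0.003], [0.986, -0.165, -0.004], [-0.004, -0.002, -1.0]]
ft_force: [0.0, -0.6, 0.5]
grip_width: 0.0426
```

```bash
python3 go.py .399 -.141 .041 -9.4
```

```text
tx,ty,tz [-0.06  0.01  2.35] turn -0.1 z 0.0645 f [ 0.  -0.6  0.5] w 0.0426 q [-35.  24. 109.  -0.  47. -26.] t 6.8667
```

Emit:
apply_moves:
  motion:
    - {"tx": 0, "ty": 0, "tz": 1.2, "turn": 0, "jaw": 0}
    - {"tx": 0, "ty": 0, "tz": 2.4, "turn": 0, "jaw": 0}
    - {"tx": 0, "ty": 0, "tz": 2.4, "turn": 0, "jaw": 0}
    - {"tx": 0, "ty": 0, "tz": 2.4, "turn": 0, "jaw": -1}
    - {"tx": 0, "ty": 0, "tz": 2.4, "turn": 0, "jaw": -1}

```text
time_s: 7.28
position: [0.3994, -0.1405, 0.0413]
tool_rot: [[0.166, 0.986, -0.002], [0.986, -0.166, -0.005], [-0.005, -0.001, -1.0]]
ft_force: [1.0, -0.0, -1.3]
grip_width: 0.0195
```

Emit:
apply_moves:
  motion:
    - {"tx": 0, "ty": 0, "tz": 0, "turn": 0, "jaw": -1}
    - {"tx": 0, "ty": 0, "tz": 0, "turn": 0, "jaw": -1}
    - {"tx": 0, "ty": 0, "tz": 0, "turn": 0, "jaw": -1}
    - {"tx": 0, "ty": 0, "tz": 0, "turn": 0, "jaw": -1}
    - {"tx": 0, "ty": 0, "tz": 0, "turn": 0, "jaw": -1}

```text
time_s: 7.7
position: [0.3995, -0.1406, 0.0416]
tool_rot: [[0.166, 0.986, -0.001], [0.986, -0.166, -0.005], [-0.005, -0.0, -1.0]]
ft_force: [-0.8, 0.3, 3.0]
grip_width: 0.0097
```

Emit:
apply_moves:
  motion:
    - {"tx": 0, "ty": 0, "tz": -2, "turn": 0, "jaw": -1}
    - {"tx": 0, "ty": 0, "tz": -5, "turn": 0, "jaw": -1}
    - {"tx": 0, "ty": 0, "tz": -8, "turn": 0, "jaw": -1}
    - {"tx": 0, "ty": 0, "tz": -11, "turn": 0, "jaw": -1}
    - {"tx": 0, "ty": 0, "tz": -13, "turn": 0, "jaw": -1}

```text
time_s: 8.12
position: [0.3999, -0.1401, 0.1741]
tool_rot: [[0.166, 0.986, 0.001], [0.986, -0.166, -0.006], [-0.006, 0.002, -1.0]]
ft_force: [0.3, 0.4, 0.7]
grip_width: 0.0097
```

```bash
python3 go.py .6214 .1961 .18 -9.2;python3 - <<'E'
from h import *
im,d=grab('scene','s3'); cv2.imwrite('pics/s3c.png',cv2.resize(im[130:270,180:380,::-1],None,fx=3.5,fy=3.5,interpolation=2))
E
```

```text
tx,ty,tz [36.82 16.26 -0.79] turn -0.4 z 0.1741 f [0.3 0.4 0.7] w 0.0097 q [-35.  14. 100.  -0.  66. -26.] t 8.1167
```

View pics/s3c.png

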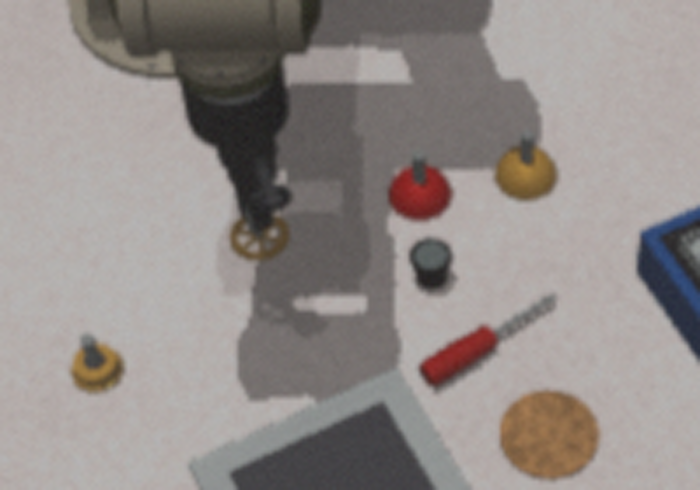

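The wheel is held by its pinion and hangs level (crop (260,235)). I carry it to the compartment nearer the cleaner.

Emit:
apply_moves:
  motion:
    - {"tx": 2, "ty": 1, "tz": -0.8, "turn": 0, "jaw": -1}
    - {"tx": 5.3, "ty": 2.5, "tz": -0.8, "turn": 0, "jaw": -1}
    - {"tx": 8.6, "ty": 4, "tz": -0.8, "turn": 0, "jaw": -1}
    - {"tx": 12, "ty": 5.5, "tz": -0.8, "turn": 0, "jaw": -1}
    - {"tx": 15.3, "ty": 7, "tz": -0.8, "turn": 0, "jaw": -1}

```text
time_s: 8.58
position: [0.4958, 0.0003, 0.1833]
tool_rot: [[0.166, 0.986, 0.004], [0.986, -0.166, -0.009], [-0.008, 0.006, -1.0]]
ft_force: [0.9, -0.3, -1.3]
grip_width: 0.0094
```

Emit:
apply_moves:
  motion:
    - {"tx": 3.3, "ty": 1.5, "tz": 0, "turn": 0, "jaw": -1}
    - {"tx": 6.6, "ty": 3, "tz": 0, "turn": 0, "jaw": -1}
    - {"tx": 10, "ty": 4.5, "tz": 0, "turn": 0, "jaw": -1}
    - {"tx": 13, "ty": 6, "tz": 0, "turn": 0, "jaw": -1}
    - {"tx": 15.5, "ty": 7, "tz": 0, "turn": 0, "jaw": -1}

```text
time_s: 9.0
position: [0.5915, 0.1438, 0.1814]
tool_rot: [[0.165, 0.986, 0.004], [0.986, -0.165, -0.009], [-0.008, 0.005, -1.0]]
ft_force: [-0.1, -0.4, -1.2]
grip_width: 0.0101
```

```bash
python3 go.py .6214 .1961 .18 -9.2
```

```text
tx,ty,tz [5.66 2.09 0.11] turn -0.3 z 0.1814 f [-0.1 -0.4 -1.2] w 0.0101 q [ 3. 31. 71. -1. 78. 12.] t 9.0
```

Emit:
apply_moves:
  motion:
    - {"tx": 2.8, "ty": 1, "tz": 0.1, "turn": -0.3, "jaw": -1}
    - {"tx": 4.6, "ty": 1.7, "tz": 0.1, "turn": -0.3, "jaw": -1}
    - {"tx": 5.6, "ty": 2.1, "tz": 0.2, "turn": -0.3, "jaw": -1}
    - {"tx": 5.6, "ty": 2.1, "tz": 1, "turn": -0.3, "jaw": -1}
    - {"tx": 5.6, "ty": 2.1, "tz": 2, "turn": -0.3, "jaw": -1}

```text
time_s: 9.42
position: [0.6213, 0.1954, 0.16]
tool_rot: [[0.159, 0.987, 0.003], [0.987, -0.159, -0.009], [-0.009, 0.005, -1.0]]
ft_force: [0.1, 0.3, -1.6]
grip_width: 0.0097
```

```bash
python3 go.py .6214 .1961 .107 -9.2
```

```text
tx,ty,tz [ 0.12 -0.03  5.29] turn 0.0 z 0.16 f [ 0.1  0.3 -1.6] w 0.0097 q [ 7. 36. 65. -1. 79. 17.] t 9.4167
```

Emit:
apply_moves:
  motion:
    - {"tx": 0.1, "ty": 0, "tz": 1.5, "turn": 0, "jaw": -1}
    - {"tx": 0.1, "ty": 0, "tz": 3, "turn": 0, "jaw": -1}
    - {"tx": 0.1, "ty": 0, "tz": 4.3, "turn": 0, "jaw": -1}
    - {"tx": 0.1, "ty": 0, "tz": 5.0, "turn": 0, "jaw": -1}
    - {"tx": 0.1, "ty": 0, "tz": 5.2, "turn": 0, "jaw": -1}

```text
time_s: 9.83
position: [0.6206, 0.1949, 0.1059]
tool_rot: [[0.16, 0.987, -0.0], [0.987, -0.16, -0.01], [-0.01, 0.001, -1.0]]
ft_force: [-0.2, -0.1, -0.7]
grip_width: 0.0101
```

```bash
python3 go.py .6214 .1961 .105 -9.2
```

```text
tx,ty,tz [0.13 0.06 0.09] turn -0.0 z 0.1059 f [-0.2 -0.1 -0.7] w 0.0101 q [ 7. 39. 69. -1. 73. 17.] t 9.8333
```

Emit:
apply_moves:
  motion:
    - {"tx": 0.1, "ty": 0.05, "tz": 0.1, "turn": 0, "jaw": -1}
    - {"tx": 0.1, "ty": 0.05, "tz": 0.15, "turn": 0, "jaw": -1}
    - {"tx": 0.1, "ty": 0.05, "tz": 0.15, "turn": 0, "jaw": -0.9}
    - {"tx": 0.1, "ty": 0.05, "tz": 0.15, "turn": 0, "jaw": -0.3}
    - {"tx": 0.1, "ty": 0.05, "tz": 0.15, "turn": 0, "jaw": -0.3}

```text
time_s: 10.25
position: [0.6215, 0.1958, 0.1049]
tool_rot: [[0.16, 0.987, 0.001], [0.987, -0.16, -0.01], [-0.01, 0.002, -1.0]]
ft_force: [0.3, 0.3, 0.8]
grip_width: 0.0299
```

Emit:
apply_moves:
  motion:
    - {"tx": 0, "ty": 0, "tz": 0, "turn": 0, "jaw": -0.2}
    - {"tx": 0, "ty": 0, "tz": 0, "turn": 0, "jaw": -0.2}
    - {"tx": 0, "ty": 0, "tz": 0, "turn": 0, "jaw": -0.2}
    - {"tx": 0, "ty": 0, "tz": -1, "turn": 0, "jaw": -0.2}
    - {"tx": 0, "ty": 0, "tz": -2.5, "turn": 0, "jaw": -0.2}

```text
time_s: 10.67
position: [0.6209, 0.196, 0.1294]
tool_rot: [[0.16, 0.987, -0.002], [0.987, -0.16, -0.01], [-0.01, -0.0, -1.0]]
ft_force: [-0.2, -0.5, 0.2]
grip_width: 0.0344
```

Emit:
apply_moves:
  motion:
    - {"tx": 0, "ty": 0, "tz": -3, "turn": 0, "jaw": -0.2}
    - {"tx": 0, "ty": 0, "tz": -6, "turn": 0, "jaw": -0.2}
    - {"tx": -3, "ty": -2, "tz": -6, "turn": 0, "jaw": 0}
    - {"tx": -7, "ty": -4, "tz": -6, "turn": 0, "jaw": 0}
    - {"tx": -11, "ty": -6, "tz": -6, "turn": 0, "jaw": 0}

```text
time_s: 11.08
position: [0.5467, 0.1021, 0.1916]
tool_rot: [[0.158, 0.987, -0.0], [0.987, -0.158, -0.01], [-0.01, 0.002, -1.0]]
ft_force: [0.9, -0.9, 0.8]
grip_width: 0.0427
```

```bash
python3 go.py .348 -.289 .12 -9.2
```

```text
tx,ty,tz [-41.69 -13.44   7.56] turn 0.1 z 0.1916 f [ 0.9 -0.9  0.8] w 0.0427 q [-1. 25. 79. -1. 76.  8.] t 11.0833
```

Emit:
apply_moves:
  motion:
    - {"tx": -41.7, "ty": -13.4, "tz": 3, "turn": 0, "jaw": 0}
    - {"tx": -41.7, "ty": -13.4, "tz": 3, "turn": 0, "jaw": 0}
    - {"tx": -41.7, "ty": -13.4, "tz": 3, "turn": 0, "jaw": 0}
    - {"tx": -41.7, "ty": -13.4, "tz": 3, "turn": 0, "jaw": 0}
    - {"tx": -41.7, "ty": -13.4, "tz": 3, "turn": 0, "jaw": 0}

```text
time_s: 11.5
position: [0.4523, -0.0842, 0.1796]
tool_rot: [[0.158, 0.987, 0.001], [0.987, -0.158, -0.011], [-0.011, 0.003, -1.0]]
ft_force: [0.9, -0.7, 1.1]
grip_width: 0.0428
```

```bash
python3 go.py .348 -.289 .12 -9.2
python3 - <<'E'
from h import *
im,d=grab('top','t4'); 
W=cloud('top',d).reshape(-1,3)
k=W[(np.hypot(W[:,0]-.6214,W[:,1]-.1961)<.022)&(W[:,2]>.095)&(W[:,2]<.13)];print(k.mean(0),len(k))
cv2.imwrite('pics/t4c.png',cv2.resize(im[110:270,200:460,::-1],None,fx=3,fy=3,interpolation=2))
E
```

```text
tx,ty,tz [-21.81  -7.08   6.17] turn 0.1 z 0.1796 f [ 0.9 -0.7  1.1] w 0.0428 q [-25.  17.  95.  -1.  68. -16.] t 11.5
[0.62171851 0.193683   0.1102031 ] 21
```

View pics/t4c.png

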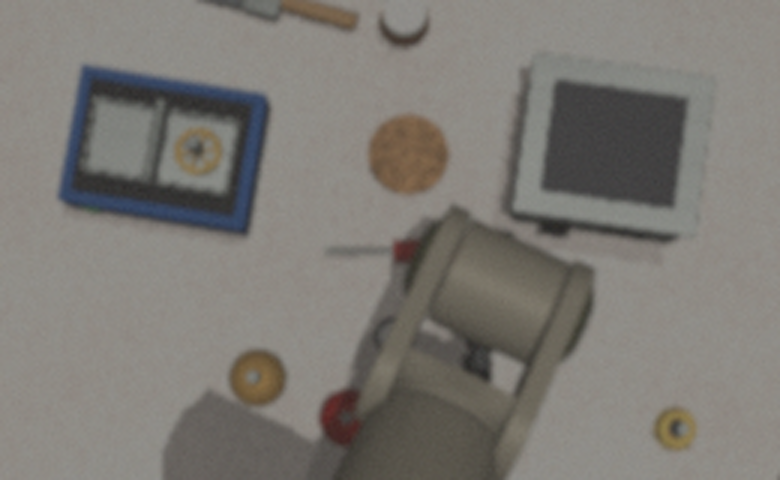

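The wheel stands upright in the right-hand compartment, the one nearer the cleaner (crop (197,151)), within about 2 mm of its middle. Next is the barrel.

Emit:
apply_moves:
  motion:
    - {"tx": -21.8, "ty": -7.1, "tz": 6, "turn": 0, "jaw": 0}
    - {"tx": -21.8, "ty": -7.1, "tz": 6, "turn": 0, "jaw": 0}
    - {"tx": -21.8, "ty": -7.1, "tz": 6, "turn": 0, "jaw": 0}
    - {"tx": -21.8, "ty": -7.1, "tz": 6, "turn": 0, "jaw": 0}
    - {"tx": -21.8, "ty": -7.1, "tz": 6, "turn": 0, "jaw": 0}

```text
time_s: 11.97
position: [0.3594, -0.2645, 0.1306]
tool_rot: [[0.163, 0.987, -0.0], [0.987, -0.163, -0.014], [-0.014, 0.002, -1.0]]
ft_force: [0.1, -1.3, -0.1]
grip_width: 0.0427
```

```bash
python3 go.py .348 -.289 .08 -9.2
```

```text
tx,ty,tz [-2.53 -0.74  5.1 ] turn -0.2 z 0.1306 f [ 0.1 -1.3 -0.1] w 0.0427 q [-51.  19. 101.  -1.  59. -42.] t 11.9667
```

Emit:
apply_moves:
  motion:
    - {"tx": -2.0, "ty": -0.6, "tz": 1, "turn": 0, "jaw": 0}
    - {"tx": -2.5, "ty": -0.7, "tz": 3, "turn": 0, "jaw": 0}
    - {"tx": -2.5, "ty": -0.7, "tz": 5, "turn": 0, "jaw": 0}
    - {"tx": -2.5, "ty": -0.7, "tz": 5, "turn": 0, "jaw": 0}
    - {"tx": -2.5, "ty": -0.7, "tz": 5, "turn": 0, "jaw": 0}

```text
time_s: 12.38
position: [0.3485, -0.2887, 0.0813]
tool_rot: [[0.163, 0.987, -0.001], [0.987, -0.163, -0.013], [-0.013, 0.002, -1.0]]
ft_force: [-0.2, -0.7, 0.6]
grip_width: 0.0428
```

```bash
python3 go.py .348 -.289 .041 -9.2
```

```text
tx,ty,tz [ 0.02 -0.05  4.03] turn -0.2 z 0.0813 f [-0.2 -0.7  0.6] w 0.0428 q [-54.  24. 104.  -1.  51. -45.] t 12.3833
```

Emit:
apply_moves:
  motion:
    - {"tx": 0, "ty": -0.05, "tz": 2, "turn": 0, "jaw": 0}
    - {"tx": 0, "ty": -0.05, "tz": 4, "turn": 0, "jaw": 0}
    - {"tx": 0, "ty": -0.05, "tz": 4, "turn": 0, "jaw": 0}
    - {"tx": 0, "ty": -0.05, "tz": 4, "turn": 0, "jaw": -1}
    - {"tx": 0, "ty": -0.05, "tz": 4, "turn": 0, "jaw": -1}

```text
time_s: 12.8
position: [0.3486, -0.2895, 0.0428]
tool_rot: [[0.162, 0.987, 0.001], [0.987, -0.162, -0.015], [-0.015, 0.003, -1.0]]
ft_force: [-0.7, -0.1, -0.8]
grip_width: 0.0195
```

Emit:
apply_moves:
  motion:
    - {"tx": 0, "ty": 0, "tz": 0, "turn": 0, "jaw": -1}
    - {"tx": 0, "ty": 0, "tz": 0, "turn": 0, "jaw": -1}
    - {"tx": 0, "ty": 0, "tz": 0, "turn": 0, "jaw": -1}
    - {"tx": 0, "ty": 0, "tz": 0, "turn": 0, "jaw": -1}
    - {"tx": 0, "ty": 0, "tz": 0, "turn": 0, "jaw": -1}

```text
time_s: 13.22
position: [0.3487, -0.2896, 0.043]
tool_rot: [[0.162, 0.987, 0.001], [0.987, -0.162, -0.015], [-0.015, 0.003, -1.0]]
ft_force: [-0.2, 0.7, 3.4]
grip_width: 0.0099
```

Emit:
apply_moves:
  motion:
    - {"tx": 0, "ty": 0, "tz": -2, "turn": 0, "jaw": -1}
    - {"tx": 0, "ty": 0, "tz": -5, "turn": 0, "jaw": -1}
    - {"tx": 0, "ty": 0, "tz": -8, "turn": 0, "jaw": -1}
    - {"tx": 0, "ty": 0, "tz": -11, "turn": 0, "jaw": -1}
    - {"tx": 0, "ty": 0, "tz": -14, "turn": 0, "jaw": -1}

```text
time_s: 13.63
position: [0.3483, -0.2871, 0.1845]
tool_rot: [[0.162, 0.987, 0.001], [0.987, -0.162, -0.015], [-0.015, 0.003, -1.0]]
ft_force: [1.1, -1.0, -1.5]
grip_width: 0.0097
```

```bash
python3 go.py .6326 .2673 .19 -9.2;python3 - <<'E'
from h import *
im,d=grab('scene','s5'); cv2.imwrite('pics/s5c.png',cv2.resize(im[130:270,140:300,::-1],None,fx=3.5,fy=3.5,interpolation=2))
E
```

```text
tx,ty,tz [59.3  19.07 -1.36] turn -0.1 z 0.1845 f [ 1.1 -1.  -1.5] w 0.0097 q [-54.  15.  96.  -1.  68. -45.] t 13.6333
```

View pics/s5c.png

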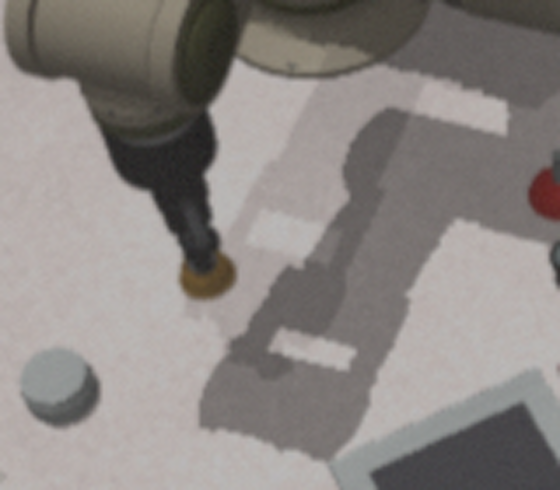

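The barrel is held upright by its arbor (crop (208,272)). I carry it to the left compartment.

Emit:
apply_moves:
  motion:
    - {"tx": 2, "ty": 0.6, "tz": -1, "turn": 0, "jaw": -1}
    - {"tx": 5.5, "ty": 1.8, "tz": -2, "turn": 0, "jaw": -1}
    - {"tx": 9.2, "ty": 3, "tz": -2.2, "turn": 0, "jaw": -1}
    - {"tx": 12.9, "ty": 4.2, "tz": -2.2, "turn": 0, "jaw": -1}
    - {"tx": 16.6, "ty": 5.3, "tz": -2.2, "turn": 0, "jaw": -1}

```text
time_s: 14.1
position: [0.4292, -0.1315, 0.2088]
tool_rot: [[0.163, 0.987, 0.007], [0.986, -0.162, -0.023], [-0.021, 0.01, -1.0]]
ft_force: [1.1, 0.2, -0.8]
grip_width: 0.0101
```

Emit:
apply_moves:
  motion:
    - {"tx": 3.7, "ty": 1.2, "tz": 0, "turn": 0, "jaw": -1}
    - {"tx": 7.4, "ty": 2.4, "tz": 0, "turn": 0, "jaw": -1}
    - {"tx": 11.1, "ty": 3.6, "tz": 0, "turn": 0, "jaw": -1}
    - {"tx": 14.8, "ty": 4.8, "tz": -0.2, "turn": 0, "jaw": -1}
    - {"tx": 18.5, "ty": 6, "tz": -0.2, "turn": 0, "jaw": -1}

```text
time_s: 14.52
position: [0.5189, 0.0434, 0.2073]
tool_rot: [[0.162, 0.987, 0.007], [0.986, -0.162, -0.023], [-0.022, 0.01, -1.0]]
ft_force: [1.3, -2.0, -0.8]
grip_width: 0.0099
```

```bash
python3 go.py .6326 .2673 .195 -9.2
```

```text
tx,ty,tz [23.96  7.57  0.79] turn -0.1 z 0.2073 f [ 1.3 -2.  -0.8] w 0.0099 q [-8. 21. 83. -1. 76.  2.] t 14.5167
```

Emit:
apply_moves:
  motion:
    - {"tx": 3.7, "ty": 1.2, "tz": 0.1, "turn": 0, "jaw": -1}
    - {"tx": 7.4, "ty": 2.4, "tz": 0.2, "turn": 0, "jaw": -1}
    - {"tx": 11.1, "ty": 3.6, "tz": 0.3, "turn": 0, "jaw": -1}
    - {"tx": 14.8, "ty": 4.7, "tz": 0.4, "turn": 0, "jaw": -1}
    - {"tx": 18, "ty": 5.7, "tz": 0.5, "turn": 0, "jaw": -1}

```text
time_s: 14.93
position: [0.6048, 0.214, 0.1982]
tool_rot: [[0.162, 0.987, 0.006], [0.987, -0.161, -0.023], [-0.022, 0.009, -1.0]]
ft_force: [1.9, -0.6, -1.4]
grip_width: 0.0098
```

```bash
python3 go.py .6326 .2673 .18 -9.2
```

```text
tx,ty,tz [5.74 1.87 1.71] turn -0.1 z 0.1982 f [ 1.9 -0.6 -1.4] w 0.0098 q [ 9. 33. 63. -1. 84. 19.] t 14.9333
```

Emit:
apply_moves:
  motion:
    - {"tx": 2.8, "ty": 1, "tz": 0.2, "turn": 0, "jaw": -1}
    - {"tx": 4.8, "ty": 1.6, "tz": 0.2, "turn": 0, "jaw": -1}
    - {"tx": 5.7, "ty": 1.9, "tz": 0.5, "turn": 0, "jaw": -1}
    - {"tx": 5.7, "ty": 1.9, "tz": 2, "turn": 0, "jaw": -1}
    - {"tx": 5.7, "ty": 1.9, "tz": 3.5, "turn": 0, "jaw": -1}

```text
time_s: 15.35
position: [0.633, 0.2666, 0.1614]
tool_rot: [[0.161, 0.987, 0.006], [0.987, -0.161, -0.023], [-0.022, 0.01, -1.0]]
ft_force: [-0.6, -0.1, -1.7]
grip_width: 0.0101
```

```bash
python3 go.py .6326 .2673 .108 -9.2
```

```text
tx,ty,tz [ 0.18 -0.11  5.34] turn -0.1 z 0.1614 f [-0.6 -0.1 -1.7] w 0.0101 q [13. 39. 57. -1. 83. 23.] t 15.35
```

Emit:
apply_moves:
  motion:
    - {"tx": 0.2, "ty": -0.1, "tz": 1.5, "turn": 0, "jaw": -1}
    - {"tx": 0.2, "ty": -0.1, "tz": 3, "turn": 0, "jaw": -1}
    - {"tx": 0.2, "ty": -0.1, "tz": 4.4, "turn": 0, "jaw": -1}
    - {"tx": 0.2, "ty": -0.1, "tz": 5.1, "turn": 0, "jaw": -1}
    - {"tx": 0.2, "ty": -0.1, "tz": 5.3, "turn": 0, "jaw": -1}

```text
time_s: 15.77
position: [0.6321, 0.2667, 0.1067]
tool_rot: [[0.161, 0.987, 0.003], [0.987, -0.161, -0.024], [-0.023, 0.007, -1.0]]
ft_force: [-0.1, 0.0, -1.0]
grip_width: 0.0094
```

```bash
python3 go.py .6326 .2673 .1055 -9.2
```

```text
tx,ty,tz [0.07 0.04 0.12] turn -0.1 z 0.1067 f [-0.1  0.  -1. ] w 0.0094 q [14. 42. 61. -1. 77. 23.] t 15.7667
```

Emit:
apply_moves:
  motion:
    - {"tx": 0, "ty": 0, "tz": 0.1, "turn": 0, "jaw": -1}
    - {"tx": 0, "ty": 0, "tz": 0.15, "turn": 0, "jaw": -1}
    - {"tx": 0, "ty": 0, "tz": 0.15, "turn": 0, "jaw": -0.9}
    - {"tx": 0, "ty": 0, "tz": 0.15, "turn": 0, "jaw": -0.3}
    - {"tx": 0, "ty": 0, "tz": 0.15, "turn": 0, "jaw": -0.3}

```text
time_s: 16.18
position: [0.6323, 0.2668, 0.1058]
tool_rot: [[0.161, 0.987, 0.004], [0.987, -0.161, -0.023], [-0.022, 0.008, -1.0]]
ft_force: [-0.2, 1.0, 0.0]
grip_width: 0.0296
```

Emit:
apply_moves:
  motion:
    - {"tx": 0, "ty": 0, "tz": 0, "turn": 0, "jaw": -0.2}
    - {"tx": 0, "ty": 0, "tz": 0, "turn": 0, "jaw": -0.2}
    - {"tx": 0, "ty": 0, "tz": 0, "turn": 0, "jaw": -0.2}
    - {"tx": 0, "ty": 0, "tz": -1, "turn": 0, "jaw": -0.2}
    - {"tx": 0, "ty": 0, "tz": -2.5, "turn": 0, "jaw": -0.2}

```text
time_s: 16.6
position: [0.6316, 0.2672, 0.1301]
tool_rot: [[0.161, 0.987, 0.002], [0.987, -0.161, -0.024], [-0.024, 0.005, -1.0]]
ft_force: [0.1, -0.1, -0.2]
grip_width: 0.0342
```

Emit:
apply_moves:
  motion:
    - {"tx": 0, "ty": 0, "tz": -3.5, "turn": 0, "jaw": -0.2}
    - {"tx": 0, "ty": 0, "tz": -7, "turn": 0, "jaw": -0.2}
    - {"tx": -2, "ty": -4, "tz": -7, "turn": 0, "jaw": 0}
    - {"tx": -4, "ty": -7.5, "tz": -7, "turn": 0, "jaw": 0}
    - {"tx": -6, "ty": -11, "tz": -7, "turn": 0, "jaw": 0}

```text
time_s: 17.02
position: [0.5123, 0.2272, 0.202]
tool_rot: [[0.161, 0.987, 0.004], [0.987, -0.161, -0.024], [-0.023, 0.007, -1.0]]
ft_force: [0.5, 0.1, 1.5]
grip_width: 0.0426
```

```bash
python3 go.py .399 .1373 .14 -9.2
```

```text
tx,ty,tz [-10.56  -9.78   6.37] turn -0.1 z 0.202 f [0.5 0.1 1.5] w 0.0426 q [12. 25. 77. -1. 78. 22.] t 17.0167
```

Emit:
apply_moves:
  motion:
    - {"tx": -2.6, "ty": -2.4, "tz": 1.5, "turn": 0, "jaw": 0}
    - {"tx": -5.2, "ty": -4.8, "tz": 3, "turn": 0, "jaw": 0}
    - {"tx": -7.8, "ty": -7.2, "tz": 4.5, "turn": 0, "jaw": 0}
    - {"tx": -10.5, "ty": -9.8, "tz": 6.3, "turn": 0, "jaw": 0}
    - {"tx": -10.5, "ty": -9.8, "tz": 6.3, "turn": 0, "jaw": 0}

```text
time_s: 17.43
position: [0.3899, 0.1357, 0.1375]
tool_rot: [[0.162, 0.987, -0.01], [0.986, -0.162, -0.025], [-0.026, -0.006, -1.0]]
ft_force: [0.2, 0.0, 0.0]
grip_width: 0.0426
```

```bash
python3 go.py .399 .1373 .09 -9.2
python3 - <<'E'
from h import *
im,d=grab('top','t6'); 
W=cloud('top',d).reshape(-1,3)
for x,y in((.6214,.1961),(.6326,.2673)):
    k=W[(np.hypot(W[:,0]-x,W[:,1]-y)<.022)&(W[:,2]>.095)&(W[:,2]<.13)];print(k.mean(0),len(k))
cv2.imwrite('pics/t6c.png',cv2.resize(im[110:270,200:400,::-1],None,fx=3.5,fy=3.5,interpolation=2))
E
```

```text
tx,ty,tz [0.43 0.9  4.74] turn -0.1 z 0.1375 f [0.2 0.  0. ] w 0.0426 q [  4.  16. 104.  -2.  60.  14.] t 17.4333
[0.62182281 0.1938881  0.11095439] 20
[0.63210933 0.26565623 0.10932433] 20
```

View pics/t6c.png

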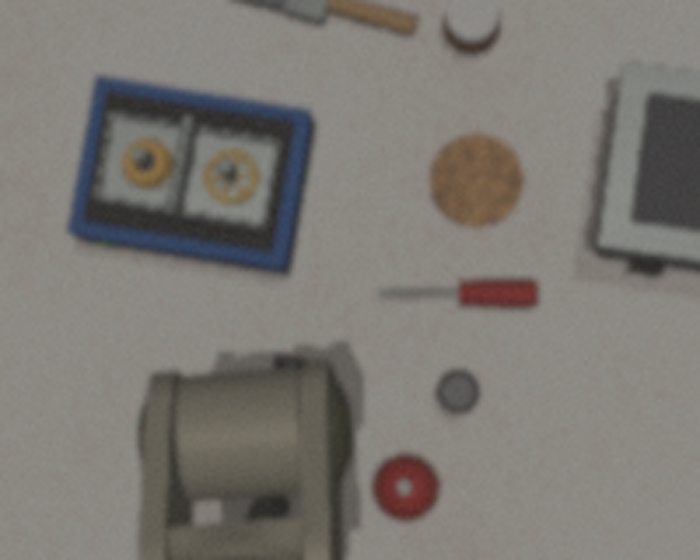

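The barrel (147,160) and the wheel (232,176) both stand centred in their compartments. Now the bell.

Emit:
apply_moves:
  motion:
    - {"tx": 0.4, "ty": 0.9, "tz": 1, "turn": 0, "jaw": 0}
    - {"tx": 0.4, "ty": 0.9, "tz": 2.5, "turn": 0, "jaw": 0}
    - {"tx": 0.4, "ty": 0.9, "tz": 4, "turn": 0, "jaw": 0}
    - {"tx": 0.4, "ty": 0.9, "tz": 4, "turn": 0, "jaw": 0}
    - {"tx": 0.4, "ty": 0.9, "tz": 4, "turn": 0, "jaw": 0}

```text
time_s: 17.9
position: [0.4051, 0.1385, 0.1002]
tool_rot: [[0.163, 0.987, -0.002], [0.986, -0.163, -0.024], [-0.024, 0.002, -1.0]]
ft_force: [0.1, -0.0, 0.4]
grip_width: 0.0427
```

```bash
python3 go.py .399 .1373 .049 -9.2
```

```text
tx,ty,tz [-0.09 -0.6   5.12] turn -0.2 z 0.1002 f [ 0.1 -0.   0.4] w 0.0427 q [  4.  21. 105.  -2.  54.  14.] t 17.9
```

Emit:
apply_moves:
  motion:
    - {"tx": -0.1, "ty": -0.6, "tz": 0.5, "turn": 0, "jaw": 0}
    - {"tx": -0.1, "ty": -0.6, "tz": 1, "turn": 0, "jaw": 0}
    - {"tx": -0.1, "ty": -0.6, "tz": 1.5, "turn": 0, "jaw": 0}
    - {"tx": -0.1, "ty": -0.6, "tz": 1.5, "turn": 0, "jaw": 0}
    - {"tx": -0.1, "ty": -0.6, "tz": 1.5, "turn": 0, "jaw": 0}

```text
time_s: 18.32
position: [0.3991, 0.1381, 0.0852]
tool_rot: [[0.163, 0.987, -0.002], [0.986, -0.163, -0.024], [-0.024, 0.002, -1.0]]
ft_force: [0.3, -0.8, -0.4]
grip_width: 0.0426
```

```bash
python3 go.py .399 .1373 .049 -9.2
```

```text
tx,ty,tz [ 0.01 -0.    3.62] turn -0.2 z 0.0852 f [ 0.3 -0.8 -0.4] w 0.0426 q [  4.  22. 107.  -2.  51.  14.] t 18.3167
```

Emit:
apply_moves:
  motion:
    - {"tx": 0, "ty": 0, "tz": 1.8, "turn": 0, "jaw": 0}
    - {"tx": 0, "ty": 0, "tz": 3.6, "turn": 0, "jaw": 0}
    - {"tx": 0, "ty": 0, "tz": 3.6, "turn": 0, "jaw": 0}
    - {"tx": 0, "ty": 0, "tz": 3.6, "turn": 0, "jaw": -1}
    - {"tx": 0, "ty": 0, "tz": 3.6, "turn": 0, "jaw": -1}

```text
time_s: 18.73
position: [0.3994, 0.1373, 0.0499]
tool_rot: [[0.163, 0.987, -0.001], [0.986, -0.163, -0.024], [-0.024, 0.003, -1.0]]
ft_force: [-0.6, 0.7, -0.1]
grip_width: 0.0198
```

Emit:
apply_moves:
  motion:
    - {"tx": 0, "ty": 0, "tz": 0, "turn": 0, "jaw": -1}
    - {"tx": 0, "ty": 0, "tz": 0, "turn": 0, "jaw": -1}
    - {"tx": 0, "ty": 0, "tz": 0, "turn": 0, "jaw": -1}
    - {"tx": 0, "ty": 0, "tz": 0, "turn": 0, "jaw": -1}
    - {"tx": 0, "ty": 0, "tz": 0, "turn": 0, "jaw": -1}

```text
time_s: 19.15
position: [0.3999, 0.1373, 0.0504]
tool_rot: [[0.163, 0.987, 0.0], [0.986, -0.163, -0.024], [-0.024, 0.004, -1.0]]
ft_force: [0.2, -0.4, 6.9]
grip_width: 0.0103
```

Emit:
apply_moves:
  motion:
    - {"tx": 0, "ty": 0, "tz": -2, "turn": 0, "jaw": -1}
    - {"tx": 0, "ty": 0, "tz": -5, "turn": 0, "jaw": -1}
    - {"tx": 0, "ty": 0, "tz": -8, "turn": 0, "jaw": -1}
    - {"tx": 0, "ty": 0, "tz": -10, "turn": 0, "jaw": -1}
    - {"tx": 0, "ty": 0, "tz": -10, "turn": 0, "jaw": -1}

```text
time_s: 19.57
position: [0.4012, 0.14, 0.1537]
tool_rot: [[0.162, 0.987, 0.007], [0.986, -0.162, -0.023], [-0.022, 0.011, -1.0]]
ft_force: [1.0, 0.2, -0.5]
grip_width: 0.0101
```

```bash
python3 go.py .6305 -.017 .15 -9.2
```

```text
tx,ty,tz [-11.75  25.17   0.9 ] turn -0.1 z 0.1537 f [ 1.   0.2 -0.5] w 0.0101 q [  4.  16. 102.  -2.  62.  14.] t 19.5667
```

Emit:
apply_moves:
  motion:
    - {"tx": -1, "ty": 2, "tz": 0, "turn": 0, "jaw": -1}
    - {"tx": -2.4, "ty": 5, "tz": 0, "turn": 0, "jaw": -1}
    - {"tx": -3.9, "ty": 8.3, "tz": 0, "turn": 0, "jaw": -1}
    - {"tx": -5.5, "ty": 11.6, "tz": 0, "turn": 0, "jaw": -1}
    - {"tx": -7, "ty": 15, "tz": 0, "turn": 0, "jaw": -1}

```text
time_s: 19.98
position: [0.5385, 0.0454, 0.1556]
tool_rot: [[0.162, 0.987, 0.005], [0.986, -0.162, -0.023], [-0.022, 0.009, -1.0]]
ft_force: [0.9, 1.0, -0.8]
grip_width: 0.0097
```

```bash
python3 go.py .6305 -.017 .15 -9.2
```

```text
tx,ty,tz [-4.65 10.09  0.75] turn -0.1 z 0.1556 f [ 0.9  1.  -0.8] w 0.0097 q [-7. 26. 85. -1. 69.  3.] t 19.9833
```

Emit:
apply_moves:
  motion:
    - {"tx": -1.5, "ty": 3.3, "tz": 0.2, "turn": 0, "jaw": -1}
    - {"tx": -3, "ty": 6.5, "tz": 0.4, "turn": 0, "jaw": -1}
    - {"tx": -4.1, "ty": 9, "tz": 0.6, "turn": 0, "jaw": -1}
    - {"tx": -4.6, "ty": 10.1, "tz": 0.8, "turn": 0, "jaw": -1}
    - {"tx": -4.6, "ty": 10.1, "tz": 2.5, "turn": 0, "jaw": -1}

```text
time_s: 20.4
position: [0.6335, -0.0191, 0.1326]
tool_rot: [[0.164, 0.986, 0.009], [0.986, -0.164, -0.024], [-0.022, 0.013, -1.0]]
ft_force: [0.2, 0.3, -1.2]
grip_width: 0.0099
```

```bash
python3 go.py .6305 -.017 .058 -9.2
```

```text
tx,ty,tz [ 0.33 -0.42  7.44] turn -0.2 z 0.1326 f [ 0.2  0.3 -1.2] w 0.0099 q [-12.  35.  70.  -1.  73.  -2.] t 20.4
```

Emit:
apply_moves:
  motion:
    - {"tx": 0.3, "ty": -0.4, "tz": 2, "turn": 0, "jaw": -1}
    - {"tx": 0.3, "ty": -0.4, "tz": 4, "turn": 0, "jaw": -1}
    - {"tx": 0.3, "ty": -0.4, "tz": 6, "turn": 0, "jaw": -1}
    - {"tx": 0.3, "ty": -0.4, "tz": 7, "turn": 0, "jaw": -1}
    - {"tx": 0.3, "ty": -0.4, "tz": 7.2, "turn": 0, "jaw": -1}

```text
time_s: 20.82
position: [0.6293, -0.0171, 0.0573]
tool_rot: [[0.164, 0.986, 0.004], [0.986, -0.164, -0.023], [-0.022, 0.007, -1.0]]
ft_force: [-0.0, -0.1, -1.5]
grip_width: 0.0097
```

```bash
python3 go.py .6305 -.017 .0545 -9.2
```

```text
tx,ty,tz [0.04 0.12 0.28] turn -0.3 z 0.0573 f [-0.  -0.1 -1.5] w 0.0097 q [-12.  40.  76.  -1.  64.  -2.] t 20.8167
```

Emit:
apply_moves:
  motion:
    - {"tx": 0, "ty": 0.1, "tz": 0.15, "turn": 0, "jaw": -1}
    - {"tx": 0, "ty": 0.1, "tz": 0.3, "turn": 0, "jaw": -1}
    - {"tx": 0, "ty": 0.1, "tz": 0.3, "turn": 0, "jaw": -0.9}
    - {"tx": 0, "ty": 0.1, "tz": 0.3, "turn": 0, "jaw": -0.2}
    - {"tx": 0, "ty": 0.1, "tz": 0.3, "turn": 0, "jaw": -0.1}

```text
time_s: 21.23
position: [0.6307, -0.0174, 0.0552]
tool_rot: [[0.164, 0.986, 0.005], [0.986, -0.164, -0.024], [-0.022, 0.009, -1.0]]
ft_force: [-0.2, -0.8, -0.4]
grip_width: 0.0332
```

Emit:
apply_moves:
  motion:
    - {"tx": 0, "ty": 0, "tz": 0, "turn": 0, "jaw": 0}
    - {"tx": 0, "ty": 0, "tz": 0, "turn": 0, "jaw": 0}
    - {"tx": 0, "ty": 0, "tz": 0, "turn": 0, "jaw": 0}
    - {"tx": 0, "ty": 0, "tz": -1, "turn": 0, "jaw": 0}
    - {"tx": 0, "ty": 0, "tz": -2.5, "turn": 0, "jaw": 0}

```text
time_s: 21.65
position: [0.6299, -0.0167, 0.0798]
tool_rot: [[0.164, 0.986, 0.003], [0.986, -0.164, -0.023], [-0.022, 0.006, -1.0]]
ft_force: [-0.4, 0.9, -0.1]
grip_width: 0.0426
```

Emit:
apply_moves:
  motion:
    - {"tx": 0, "ty": 0, "tz": -4, "turn": 0, "jaw": 0}
    - {"tx": 0, "ty": 0, "tz": -8, "turn": 0, "jaw": 0}
    - {"tx": 0, "ty": 0, "tz": -12, "turn": 0, "jaw": 0}
    - {"tx": 0, "ty": -4, "tz": -13, "turn": 0, "jaw": 0}
    - {"tx": 0, "ty": -8, "tz": -13, "turn": 0, "jaw": 0}

```text
time_s: 22.07
position: [0.5521, -0.001, 0.2136]
tool_rot: [[0.165, 0.986, 0.012], [0.986, -0.164, -0.025], [-0.023, 0.016, -1.0]]
ft_force: [0.5, 1.1, -0.5]
grip_width: 0.0428
```

Emit:
apply_moves:
  motion:
    - {"tx": 0, "ty": -4, "tz": 0, "turn": 0, "jaw": 0}
    - {"tx": 0, "ty": -8, "tz": 0, "turn": 0, "jaw": 0}
    - {"tx": 0, "ty": -12, "tz": 0, "turn": 0, "jaw": 0}
    - {"tx": 0, "ty": -15, "tz": 0, "turn": 0, "jaw": 0}
    - {"tx": 0, "ty": -15, "tz": 0, "turn": 0, "jaw": 0}

```text
time_s: 22.48
position: [0.3991, 0.0251, 0.2118]
tool_rot: [[0.164, 0.986, 0.011], [0.986, -0.164, -0.025], [-0.023, 0.014, -1.0]]
ft_force: [0.8, 0.9, 0.1]
grip_width: 0.0426
```

Run:
```python
from h import *
im,d=grab('top','t7'); W=cloud('top',d).reshape(-1,3)
for n,x,y,r,a,b in(('wheel',.6214,.1961,.022,.095,.13),('barrel',.6326,.2673,.022,.095,.13),('bar',.627,.2317,.04,.112,.13),('bell',.63,-.017,.04,.05,.08)):
    k=W[(np.hypot(W[:,0]-x,W[:,1]-y)<r)&(W[:,2]>a)&(W[:,2]<b)];print(n,k.mean(0).round(4),len(k))
cv2.imwrite('pics/t7c.png',cv2.resize(im[110:270,200:440,::-1],None,fx=3.3,fy=3.3,interpolation=2))
im,d=grab('scene','s7'); cv2.imwrite('pics/s7c.png',cv2.resize(im[130:280,260:460,::-1],None,fx=3.5,fy=3.5,interpolation=2))
print(telemetry.observe()['position'],telemetry.observe()['ft_force'])
```

```text
wheel [0.6214 0.194  0.1111] 20
barrel [0.6325 0.2658 0.11  ] 19
bar [0.6276 0.2311 0.1156] 74
bell [ 0.6315 -0.016   0.0614] 17
[0.40395882 0.02377271 0.21233974] [ 0.41189813 -0.65528324 -0.19185175]
```

View pics/t7c.png

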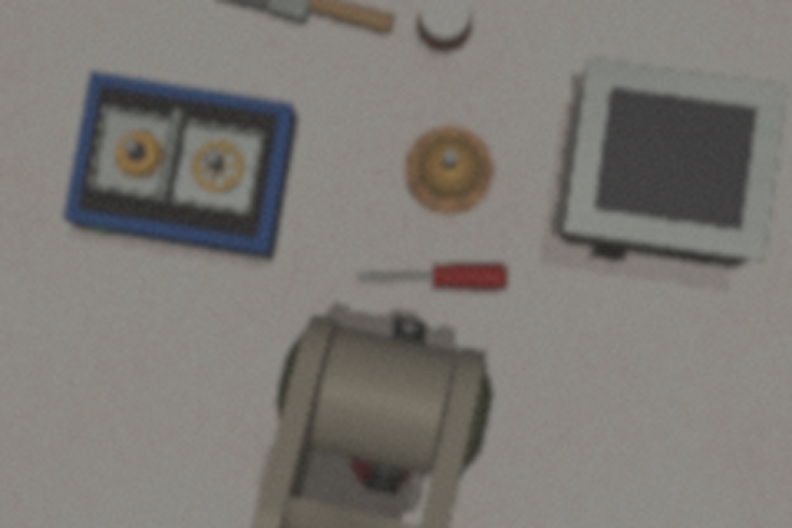

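View pics/s7c.png

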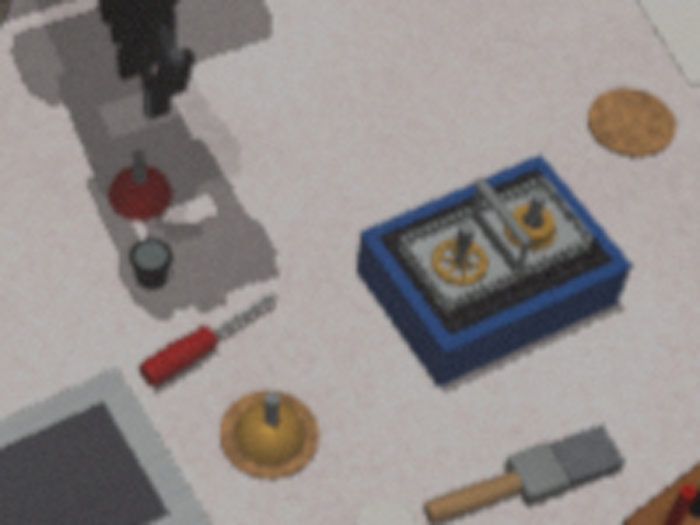

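All parts are standing in place: bell centred on the pad, wheel and barrel in their compartments, loupe and red look-alike untouched, and the gripper clear at z = 0.21. I'm handing in.

```bash
python3 -c "
from rig import *
print(close_job(), telemetry.observe()['time_s'])"
```

```text
the job is handed in; nothing more can be done
the job is handed in; nothing more can be done
```

The job is done in the order asked and handed in after about 23 s of the 109 s allowed. The tray stands lengthwise on the middle of the drier's mesh. The wheel is upright in the compartment nearer the cleaner and the barrel in the other. The brass bell is stud up on the pad between the machines.

- **Positions:** in the last depth readings the tray and bell lay about 1 mm from their targets, and the wheel and barrel about 2 mm. The calibration is only good to about 2 mm. All parts stood upright, and the loupe, red look-alike and screwdriver looked undisturbed in the last pictures.
- **Forces:** the highest force I read, between moves, was about 11 N, when the tray touched down. The gripper was clear at z = 0.21 m at hand-in.
- **Disagreements:** the finger opening read about 2 mm under the true thickness on every grasp (8 mm on the 10 mm bar, for example). The tool also drifted to about 1.5° of tilt over the job. Neither affected the result.

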